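# Make up two gel-casting kits in their foam trays

## Task

Make up the two gel-casting kits from the stock laid out on the bench in front of you: combs and tubes on the blue bench paper, the small blue-capped bottle beside it. The green tray gets the red comb, the orange-capped tube and the small bottle; the yellow tray gets the white comb and the blue-capped tube. Seat each thing in the foam pocket cut to its shape, keep the bottle upright, and leave the tweezers and the timer where they lie.

Things in the scene. Friction and masses are not known exactly. Their poses are not given: they have to be found in the camera images.
- tray_green: Green-rimmed tray, fixed, 144 (x) by 140 (y) mm, rim 26 mm high; origin on the bench under its centre. Dark foam flush with the rim, grey inside; pockets (tray frame, mm): comb pocket at (-21,+36), 90 (x) by 50 (y), 6 deep; round well for the bottle at (-21,-30), 68 across, 22 deep; tube trough at (+48,0), 32 (x) by 126 (y), 10 deep. Yaw 0: x ahead, y left.
- tray_yellow: Yellow-rimmed tray, fixed, 144 (x) by 140 (y) mm, rim 26 mm high; origin on the bench under its centre. Dark foam flush with the rim, grey inside; pockets (tray frame, mm): comb pocket at (-21,+36), 90 (x) by 50 (y), 6 deep; round well for the bottle at (-21,-30), 68 across, 22 deep; tube trough at (+48,0), 32 (x) by 126 (y), 10 deep. Yaw 0: x ahead, y left.
- comb_red: Red gel comb lying flat, 40 mm wide (x), 80 mm long (y); thick back on the +x side 9 mm high, toothed side 6 mm high. Origin under its centre, on the underside. Grip it across its 40 mm width (fingers on the -x and +x edges, tips near the bench). It may go into its pocket either way round. About 20 g.
- comb_white: White gel comb lying flat, 40 mm wide (x), 80 mm long (y); thick back on the +x side 9 mm high, toothed side 6 mm high. Origin under its centre, on the underside. Grip it across its 40 mm width (fingers on the -x and +x edges, tips near the bench). It may go into its pocket either way round. About 20 g.
- tube_orange: A white conical tube with an orange screw cap, lying flat along its y axis, 117 mm long, cap 22 mm across, body 16 mm wide and 18 mm high where gripped; does not roll. Origin on the underside at mid length. May lie either way round in its trough. About 20 g.
- tube_blue: A white conical tube with a blue screw cap, lying flat along its y axis, 117 mm long, cap 22 mm across, body 16 mm wide and 18 mm high where gripped; does not roll. Origin on the underside at mid length. May lie either way round in its trough. About 20 g.
- bottle: Small translucent laboratory bottle (far smaller than the two at the back) with a blue screw cap, standing, 56 mm across, 110 mm high; the cap, 45 mm across, is from 74 to 110 mm height: grip it there. Origin under its centre, on the underside. About 190 g.
- tweezers: Steel tweezers lying on the bench, 129 mm long (y), 17 mm wide, 9 mm high, origin under the centre. Bystander: stays where it is.
- timer: White bench timer with coloured buttons, 68x64x19 mm, origin under the centre. Bystander: stays where it is.

How it is judged:
At the end, for the whole second after the job is handed in: Red comb, orange-capped tube and bottle lie in the comb pocket, trough and well of the green tray, white comb and blue-capped tube in those of the yellow tray: each within 12 mm of its pocket's centre, down on the pocket's floor (3 to 6 mm), level or upright within 0.12 rad, and at rest (x of comb_red in the frame of tray_green between -0.033 and -0.009 m and y of comb_red in the frame of tray_green between 0.024 and 0.048 m and z of comb_red in the frame of tray_green below 0.023 m and angle between each of comb_red, tube_orange, bottle, comb_white, tube_blue's own z axis and vertical below 0.12 rad and linear speed of each of comb_red, tube_orange, bottle, comb_white, tube_blue below 0.02 m/s and angle between the y axis of comb_red and the x axis of tray_green, either way round below 0.3 rad and x of tube_orange in the frame of tray_green between 0.036 and 0.06 m and y of tube_orange in the frame of tray_green between -0.012 and 0.012 m and z of tube_orange in the frame of tray_green below 0.02 m and angle between the y axis of tube_orange and the y axis of tray_green, either way round below 0.3 rad and x of bottle in the frame of tray_green between -0.033 and -0.009 m and y of bottle in the frame of tray_green between -0.042 and -0.018 m and z of bottle in the frame of tray_green below 0.01 m and x of comb_white in the frame of tray_yellow between -0.033 and -0.009 m and y of comb_white in the frame of tray_yellow between 0.024 and 0.048 m and z of comb_white in the frame of tray_yellow below 0.023 m and angle between the y axis of comb_white and the x axis of tray_yellow, either way round below 0.3 rad and x of tube_blue in the frame of tray_yellow between 0.036 and 0.06 m and y of tube_blue in the frame of tray_yellow between -0.012 and 0.012 m and z of tube_blue in the frame of tray_yellow below 0.02 m and angle between the y axis of tube_blue and the y axis of tray_yellow, either way round below 0.3 rad); the robot touches nothing.
It fails at once if the bottle is tipped over (angle between bottle's own z axis and vertical above 0.6 rad).
It fails at once if the tweezers or the timer are moved more than 3 cm (distance of any of tweezers, timer from where it was at the start of the episode above 0.03 m).
It also fails if it takes over 106 s, if anything falls off the work surface, if the arm or the gripper's body presses on something with over 40 N, if the wrist force passes 120 N, or if a joint passes its speed limit or range.

## Robot

A 6-joint arm with a two-finger parallel gripper is mounted at the origin on a cart in front of the work surface, level with it; the furniture and walls round the work are solid. World frame = base frame: x ahead of the robot, y to its left, z up, the work surface at z = 0. Lengths are in m, angles in rad, forces in N, time in s.
With the tool pointing down it reaches from about 0.375 to 0.9 m from the base axis. Payload 3.1 kg.
Tool frame: the origin (TCP) lies between the finger pads; the fingertips stand 22 mm ahead of it and the grasp point (between the pads) lies 3 mm ahead of it; z points along the fingers, y is the direction in which the jaws open and shut (so a half turn about z gives the same grasp; the last joint's range is limited). The gripper opens to 85 mm and grips with 20 to 120 N. Pads are 22 mm wide; open, the fingers measure 114 mm over their backs; the gripper's body (76 mm by 85 mm) begins 54 mm behind the grasp point. The pads swing forward as they close: fully open they stand 13 mm farther back than shut.
Start: joints at [-1.458, 0.527, 1.433, -0, 1.181, -0.178], TCP at [0.18, -0.599, 0.253] pointing down, gripper open.
Joint ranges: [-3.08, 3.08], [-0.75, 2.2], [0.22, 2.44], [-1.43, 4.57], [0, 2.65], [-2.85, 2.85]. Speed limits (rad/s): [2.79, 2.79, 3.14, 3.14, 3.14, 3.14].

## Interface

Orientations are given as a unit quaternion [x, y, z, w].
In Python, from station import status, snapshot, manip gives the robot as it stands.
- The arm moves only by the tool move_arm, never from a script. Its argument "plan" is a list that holds one entry, the list of rows, each a list of 7 numbers: the turn, a rotation vector about the tool's x, y, z scaled (see below), then the shift along the tool's x, y, z scaled (see below), then the closure, from 0 (fully open) to 1 (shut). A call has exactly 8 rows; each row is the pose to reach, as a shift and turn from the pose commanded when the call began, along the tool's axes at that moment; what a row does not reach only later rows make up. The controller multiplies each number of a shift by 100 mm and each number of a turn by pi/4 rad. A row lasts 1/8 s, in which the tool goes at most 62.5 mm and 10.7 degrees, less where a joint would pass 70% of its speed; a pose out of reach is approached as far as the arm can. A call with a number of a shift or a turn outside -1 to 1 is refused whole. A call with a gripper value outside its range is refused whole. The fingers move at their own pace and stop on an object; "force" is the grip in N (left out, the last holds). Time passes only in rows, so rows that repeat a pose let the fingers close, or fill a call up. It gives the time, the measured TCP pose, the force and the opening at its end, in the units of the state.
- status.sense(): the state, without advancing time (a new reading comes with each control period).
- snapshot(name): name is "scene" or "top"; returns a dict with "img" (400x640x3 uint8, red, green, blue), "depth" (400x640 float32, m along the optical axis (not along the pixel's ray), 0 where there is no reading), "mtx" (3x3 intrinsics, pixels), "T" (4x4, takes a point from camera to world coordinates). Camera axes: x right, y up, looking along -z (the intrinsics and any distortion apply to the point x, -y, -z); pixel columns grow to the right and rows downward; lengths in m; the calibration is good to about 2 mm. A picture is of the moment at which its call begins.
- manip.sign_off(): hands the job in, once; it reports no verdict.
The state is a dict: "t": time; "q": joint angles; "qd": joint speeds; "tau": joint torques, N m; "tcp_pos": TCP position; "tool_rot": TCP orientation; "force": force on the tool from outside, world axes, zero at the start; "ft_torque": the same for the moment, N m; "finger_gap": opening from 0.0 (shut) to 1.0 (fully open).
Only numpy, scipy, OpenCV 4.12 (cv2) and the standard library are available. Lean on these libraries where they do the work, as an engineer would, in place of code of your own. Each camera call takes 0.05 s, during which the arm holds its last target. There are 200 camera calls.

## Working session

There is one attempt and no reset: what is moved stays moved. The work goes in short steps, Python scripts to look and compute and a tool call to move; the robot and the scene stay as the last step left them, time stands still between calls to the robot, and variables do not carry over. Pictures are saved under pics/ and viewed, on a budget of 14 in all, crops included, one or two more only if the job needs it, and the job is handed in when it is done.

Besides the shell and the picture viewer there is one more tool, called after "Call:" as a command line: name --argument value ..., lists and objects as JSON in quotes. move_arm: Moves the arm, as the interface text tells. Its arguments: {"type":"object","properties":{"plan":{"type":"array"},"force":{"type":"number"}},"required":["plan"]}

```bash
ls; mkdir -p pics; python3 - <<'E'
from station import status, snapshot
import cv2, numpy as np
s=status.sense(); print({k:np.round(v,3).tolist() for k,v in s.items()})
for n in("top","scene"):
    d=snapshot(n); cv2.imwrite(f"pics/{n}0.png",d["img"][:,:,::-1]); np.savez(f"{n}0.npz",**d)
    print(n,d["mtx"].round(1).tolist(),d["T"].round(3).tolist(), d.keys())
E
```

```text
pics
{'t': 0.0, 'q': [-1.458, 0.528, 1.434, -0.0, 1.181, -0.179], 'qd': [0.0, 0.001, -0.001, -0.002, 0.0, 0.0], 'tau': [-0.001, -44.236, -17.802, -0.0, 0.008, -0.0], 'tcp_pos': [0.18, -0.598, 0.252], 'tool_rot': [0.989, 0.145, 0.0, -0.001], 'force': [0.157, 0.205, -0.256], 'ft_torque': [0.014, -0.043, -0.04], 'finger_gap': 0.997}
top [[511.8, 0.0, 320.0], [0.0, 511.8, 197.2], [0.0, 0.0, 1.0]] [[-0.029, 0.995, -0.091, 0.417], [-0.999, -0.027, 0.018, 0.263], [0.015, 0.092, 0.996, 1.275], [0.0, 0.0, 0.0, 1.0]] dict_keys(['img', 'depth', 'mtx', 'T'])
scene [[445.4, 0.0, 314.4], [0.0, 445.4, 199.5], [0.0, 0.0, 1.0]] [[-0.719, 0.456, -0.525, 0.034], [-0.695, -0.488, 0.529, 0.726], [-0.015, 0.744, 0.667, 0.651], [0.0, 0.0, 0.0, 1.0]] dict_keys(['img', 'depth', 'mtx', 'T'])
```

View pics/top0.png

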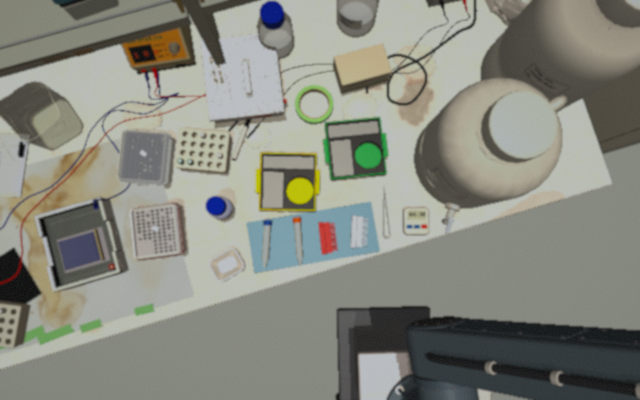

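View pics/scene0.png

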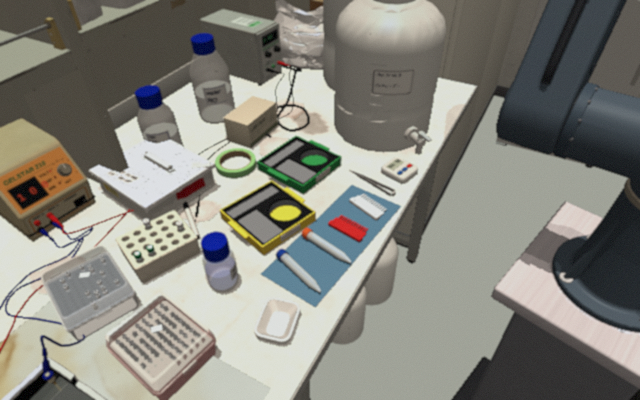

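The top view has the yellow tray at about (288,182) and the green at (355,148). On the blue paper are the blue tube (267,243), orange tube (298,240), red comb (328,238) and white comb (360,232). The bottle is at (218,207), the tweezers at (386,212) and the timer at (417,220). The scene view shows the same layout.

```bash
cat > h.py <<'E'
import numpy as np, cv2
def ray(d,uv,z):
    uv=np.atleast_2d(uv).astype(float); K=d["mtx"]; T=d["T"]
    c=np.c_[(uv[:,0]-K[0,2])/K[0,0],-(uv[:,1]-K[1,2])/K[1,1],-np.ones(len(uv))]
    w=c@T[:3,:3].T; o=T[:3,3]
    return (o+w*((z-o[2])/w[:,2])[:,None])[:,:2]
def mask(d,lo,hi,box):
    h=cv2.cvtColor(np.ascontiguousarray(d["img"]),cv2.COLOR_RGB2HSV); m=cv2.inRange(h,np.array(lo),np.array(hi))
    k=np.zeros_like(m); x0,y0,x1,y1=box; k[y0:y1,x0:x1]=m[y0:y1,x0:x1]; return k
def blob(d,m,z):
    n,l,s,c=cv2.connectedComponentsWithStats(m); i=1+s[1:,4].argmax(); v,u=np.where(l==i)
    P=ray(d,np.c_[u,v],z).astype(np.float32); r=cv2.minAreaRect(P*1000)
    b=cv2.boxPoints(r); e=b[1]-b[0]; f=b[2]-b[1]; L=e if np.hypot(*e)>np.hypot(*f) else f
    a=np.degrees(np.arctan2(L[1],L[0])); a=(a+90)%180-90
    return dict(rect=np.round(r[0],1),size=np.round(sorted(r[1]),1),ang=round(float(a),1),mean=(P.mean(0)*1000).round(1),px=int(s[i,4]),cu=c[i].round(1))
E
python3 - <<'E'
from h import *
d=dict(np.load("top0.npz"))
img=d["img"]; big=cv2.resize(img[110:290,190:440],None,fx=3.2,fy=3.2,interpolation=cv2.INTER_CUBIC); cv2.imwrite("pics/topcrop.png",big[:,:,::-1])
hs=cv2.cvtColor(img,cv2.COLOR_RGB2HSV)
for n,p in dict(yrim=(262,190),grim=(330,165),red=(327,238),white=(360,232),paper=(345,240),tubeo=(298,245),capo=(297,220),capb=(267,224),tubeb=(266,248),bcap=(214,205),bench=(240,210),ywell=(299,191),gwell=(369,156)).items(): print(n,hs[p[1],p[0]])
B=(245,205,382,275)
for n,lo,hi,b,z in [("yrim",(22,150,80),(35,255,255),(250,145,325,215),.026),("grim",(50,120,50),(80,255,255),(318,112,395,185),.026),
 ("red",(0,150,100),(6,255,255),(312,205,345,265),.007),("red2",(170,150,60),(180,255,255),(312,205,345,265),.007),
 ("white",(0,0,150),(180,60,255),(344,205,375,260),.007),("capo",(5,120,120),(20,255,255),(285,205,312,235),.015),("tubeo",(0,0,130),(180,70,255),(288,205,312,270),.01),
 ("capb",(110,120,40),(130,255,255),(256,210,280,240),.015),("tubeb",(0,0,130),(180,70,255),(256,215,278,272),.01),("bcap",(110,120,60),(125,255,255),(200,190,240,225),.11)]:
    m=mask(d,lo,hi,b)
    print(n,blob(d,m,z) if m.any() else None)
E
```

```text
yrim [18 29 89]
grim [ 63 134 103]
red [  1 178 193]
white [107  12 194]
paper [ 97  70 168]
tubeo [ 90   8 166]
capo [ 13 250 192]
capb [112 130 143]
tubeb [ 72   8 163]
bcap [115 238 149]
bench [ 33  28 190]
ywell [ 31 242 193]
gwell [ 67 174 158]
yrim {'rect': array([552.4, 314.7]), 'size': array([101.2, 144.2]), 'ang': 88.4, 'mean': array([547.5, 286.4], dtype=float32), 'px': 833, 'cu': array([301.2, 191.1])}
grim {'rect': array([637.9, 106.9]), 'size': array([65.6, 93.3]), 'ang': -64.7, 'mean': array([636.1, 113.2], dtype=float32), 'px': 663, 'cu': array([370.3, 153.6])}
red {'rect': array([433.6, 228. ]), 'size': array([27.5, 72.7]), 'ang': 5.1, 'mean': array([432.7, 229.2], dtype=float32), 'px': 296, 'cu': array([325.7, 237.5])}
red2 {'rect': array([424.3, 241.1]), 'size': array([0., 0.]), 'ang': 0.0, 'mean': array([424.3, 241.1], dtype=float32), 'px': 1, 'cu': array([321., 241.])}
white {'rect': array([445.7, 147.2]), 'size': array([45.2, 84.5]), 'ang': -4.6, 'mean': array([445.2, 148. ], dtype=float32), 'px': 588, 'cu': array([358.3, 231.4])}
capo {'rect': array([477.5, 300. ]), 'size': array([ 9.8, 17.2]), 'ang': 88.4, 'mean': array([478.3, 300.4], dtype=float32), 'px': 28, 'cu': array([296.4, 219.7])}
tubeo {'rect': array([428.6, 294.1]), 'size': array([ 56.9, 142.4]), 'ang': -1.6, 'mean': array([424.3, 294. ], dtype=float32), 'px': 1153, 'cu': array([299.5, 241.7])}
capb {'rect': array([473.3, 371.4]), 'size': array([ 7.4, 12.3]), 'ang': 88.4, 'mean': array([473.1, 371.6], dtype=float32), 'px': 22, 'cu': array([267.4, 222.6])}
tubeb {'rect': array([411.1, 375.5]), 'size': array([ 51.6, 112.7]), 'ang': -1.2, 'mean': array([407.5, 374. ], dtype=float32), 'px': 698, 'cu': array([267.1, 249.4])}
bcap {'rect': array([511. , 479.5]), 'size': array([38.8, 41.1]), 'ang': 88.4, 'mean': array([510.8, 480.3], dtype=float32), 'px': 268, 'cu': array([215.6, 205.6])}
```

View pics/topcrop.png

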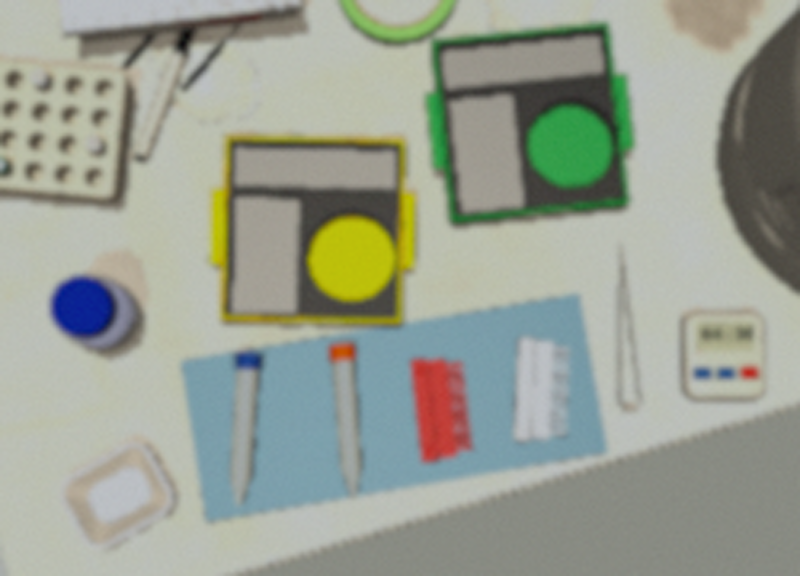

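The crop (scale 3.2, offset 190,110) shows both trays with yaw near 0, and the tubes and combs running roughly along x. I'll cast the hand-read corners and refined masks to world positions.

```bash
python3 - <<'E'
from h import *
d=dict(np.load("top0.npz"))
C=lambda p:np.array(p)/3.2+np.array([190,110])-0.35
for n,q in dict(yellow=[(226,138),(404,141),(402,325),(223,322)],green=[(433,42),(606,26),(628,206),(455,223)]).items():
    P=ray(d,C(q),.026); e=(P[0]+P[1]-P[2]-P[3])/2
    print(n,(P.mean(0)*1000).round(1),"len x",np.hypot(*e).round(4),"y",np.hypot(*((P[0]+P[3]-P[1]-P[2])/2)).round(4),"yaw deg",np.degrees(np.arctan2(e[1],e[0])).round(1))
for n,q in dict(tubeb=[(249,352),(240,503)],tubeo=[(343,345),(353,492)]).items():
    P=ray(d,C(q),.011); e=P[0]-P[1]; print(n,(P.mean(0)*1000).round(1),np.hypot(*e).round(4),np.degrees(np.arctan2(e[1],e[0])).round(1))
for n,lo,hi,b,z in [("red",(0,90,60),(10,255,255),(312,205,345,265),.007),("redB",(165,60,60),(180,255,255),(312,205,345,265),.007),("white",(0,0,160),(180,45,255),(344,205,375,260),.007),
 ("tubeo",(0,0,100),(180,45,255),(289,215,311,263),.011),("tubeb",(0,0,100),(180,45,255),(259,218,276,267),.011)]:
    m=mask(d,lo,hi,b); print(n,blob(d,m,z) if m.any() else None)
s=dict(np.load("scene0.npz"))
for n,dd,lo,hi,b,z in [("cap-s",s,(110,120,60),(125,255,255),(195,228,240,268),.1),("ydisc",d,(26,150,80),(35,255,255),(284,175,317,207),.004),("gdisc",d,(55,120,80),(80,255,255),(354,141,383,170),.004)]:
    print(n,blob(dd,mask(dd,lo,hi,b),z))
E
```

```text
yellow [571.2 319. ] len x 0.1422 y 0.1369 yaw deg -2.1
green [650.3 149.6] len x 0.1424 y 0.1348 yaw deg 4.9
tubeb [422.9 376.3] 0.1156 -4.5
tubeo [427.5 296.7] 0.1129 2.5
red {'rect': array([432.7, 224.8]), 'size': array([35.2, 74.5]), 'ang': 4.1, 'mean': array([432.7, 227.3], dtype=float32), 'px': 350, 'cu': array([326.5, 237.4])}
redB {'rect': array([433.9, 225.2]), 'size': array([38.8, 77.8]), 'ang': 4.7, 'mean': array([438.5, 219.9], dtype=float32), 'px': 117, 'cu': array([329.4, 235. ])}
white {'rect': array([445.6, 146.9]), 'size': array([41.3, 79.7]), 'ang': -5.0, 'mean': array([445.3, 147.9], dtype=float32), 'px': 515, 'cu': array([358.4, 231.4])}
tubeo {'rect': array([433.8, 295.9]), 'size': array([ 28.4, 118.7]), 'ang': 8.1, 'mean': array([429.5, 297.8], dtype=float32), 'px': 307, 'cu': array([297.9, 239.6])}
tubeb {'rect': array([416.2, 377.6]), 'size': array([18.4, 98.5]), 'ang': -4.6, 'mean': array([419.4, 377.4], dtype=float32), 'px': 289, 'cu': array([265.6, 244.6])}
cap-s {'rect': array([508.5, 487.6]), 'size': array([40.1, 66.8]), 'ang': -34.8, 'mean': array([508. , 487.5], dtype=float32), 'px': 610, 'cu': array([214.5, 246.5])}
ydisc {'rect': array([551.4, 287.3]), 'size': array([74.9, 77.8]), 'ang': -1.6, 'mean': array([552.6, 287.3], dtype=float32), 'px': 673, 'cu': array([301., 190.])}
gdisc {'rect': array([636. , 117.2]), 'size': array([63.1, 67.7]), 'ang': 43.0, 'mean': array([636. , 116.9], dtype=float32), 'px': 555, 'cu': array([367.8, 155.2])}
```

```bash
cat >> h.py <<'E'
from scipy.spatial.transform import Rotation as R
def cloud(d):
    K=d["mtx"];T=d["T"];D=d["depth"];v,u=np.mgrid[:D.shape[0],:D.shape[1]]
    c=np.stack([(u-K[0,2])/K[0,0]*D,-(v-K[1,2])/K[1,1]*D,-D],-1)
    return c@T[:3,:3].T+T[:3,3]
def go(way,base=None):
    """base: commanded (x,y,z mm, yaw deg) or None for measured; way: same kind. prints turn z, shift in units"""
    from station import status
    s=status.sense(); r=R.from_quat(s["tool_rot"]); p=np.array(s["tcp_pos"])*1000
    ax=r.as_matrix()[:,0]; print("now",p.round(1),"yaw",np.degrees(np.arctan2(ax[1],ax[0])).round(2),"t",s["t"],"gap",s["finger_gap"],"F",np.round(s["force"],1))
    for w in way:
        t=R.from_euler('z',w[3],degrees=True)*R.from_euler('x',180,degrees=True)
        b=r if base is None else R.from_euler('z',base[3],degrees=True)*R.from_euler('x',180,degrees=True)
        bp=p if base is None else np.array(base[:3])
        print(w,"turn",((b.inv()*t).as_rotvec()/(np.pi/4)).round(3),"shift",(b.inv().apply(np.array(w[:3])-bp)/100).round(3))
E
python3 - <<'E'
from h import *
for n in("top","scene"):
    d=dict(np.load(n+"0.npz")); P=cloud(d)[d["depth"]>0]
    for y0 in np.arange(-.5,.15,.05):
        q=P[(P[:,1]>y0)&(P[:,1]<y0+.05)&(P[:,2]>.06)&(P[:,2]<.5)&(P[:,0]>.3)&(P[:,0]<.8)]
        if len(q)>5: print(n,round(y0,2),"min x",np.percentile(q[:,0],3).round(3),"zmax",q[:,2].max().round(3),len(q))
go([(300,-520,250,0),(380,-420,250,0)])
E
```

```text
top -0.5 min x 0.64 zmax 0.212 1879
top -0.45 min x 0.752 zmax 0.225 308
top -0.4 min x 0.726 zmax 0.365 9
top -0.35 min x 0.71 zmax 0.446 996
top -0.3 min x 0.71 zmax 0.5 2780
top -0.25 min x 0.573 zmax 0.499 3711
top -0.2 min x 0.519 zmax 0.398 3376
top -0.15 min x 0.495 zmax 0.392 3347
top -0.1 min x 0.484 zmax 0.392 4707
top -0.05 min x 0.522 zmax 0.326 3793
top -0.0 min x 0.587 zmax 0.283 707
scene -0.5 min x 0.638 zmax 0.234 1002
scene -0.2 min x 0.5 zmax 0.327 333
scene -0.15 min x 0.495 zmax 0.34 1456
scene -0.1 min x 0.477 zmax 0.344 3366
scene -0.05 min x 0.519 zmax 0.322 5875
scene -0.0 min x 0.582 zmax 0.288 2306
now [ 179.7 -597.9  252.4] yaw 16.72 t 0.1 gap 0.9942062686355605 F [0.6 0.2 0.4]
(300, -520, 250, 0) turn [-0.003 -0.     0.372] shift [ 1.376 -0.4    0.025]
(380, -420, 250, 0) turn [-0.003 -0.     0.372] shift [ 2.43  -1.128  0.027]
```

Call:
move_arm --plan '[[[0,0,0.05,0.1,-0.07,0,0],[0,0,0.1,0.2,-0.14,0,0],[0,0,0.15,0.3,-0.21,0,0],[0,0,0.2,0.4,-0.28,0,0],[0,0,0.25,0.5,-0.36,0,0],[0,0,0.3,0.6,-0.43,0,0],[0,0,0.35,0.7,-0.5,0,0],[0,0,0.372,0.8,-0.575,0,0]]]'

```text
t: 1.1
tcp_pos: [0.2401, -0.5198, 0.2529]
tool_rot: [1.0, -0.0, -0.0, -0.0]
force: [0.8, -0.1, -0.7]
finger_gap: 1.001
```

Call:
move_arm --plan '[[[0,0,0,0.08,-0.13,0,0],[0,0,0,0.15,-0.25,0,0],[0,0,0,0.23,-0.38,0,0],[0,0,0,0.3,-0.5,0,0],[0,0,0,0.38,-0.63,0,0],[0,0,0,0.45,-0.75,0,0],[0,0,0,0.53,-0.88,0,0],[0,0,0,0.6,-1,0,0]]]'

```text
t: 2.1
tcp_pos: [0.3004, -0.4196, 0.2533]
tool_rot: [1.0, -0.0, 0.0, -0.0]
force: [-0.3, 0.9, -0.1]
finger_gap: 1.002
```

Call:
move_arm --plan '[[[0,0,0,0.06,-0.13,0,0],[0,0,0,0.12,-0.25,0,0],[0,0,0,0.19,-0.38,0,0],[0,0,0,0.25,-0.5,0,0],[0,0,0,0.31,-0.63,0,0],[0,0,0,0.38,-0.75,0,0],[0,0,0,0.44,-0.88,0,0],[0,0,0,0.5,-1,0,0]]]'

```text
t: 3.1
tcp_pos: [0.3504, -0.3196, 0.2533]
tool_rot: [1.0, -0.0, -0.0, -0.0]
force: [-0.8, -0.2, -0.3]
finger_gap: 0.998
```

```bash
python3 -c "
from h import *
go([(385,-220,250,0)]); go([(385,-220,250,0)],(350,-320,252,0))"
```

```text
now [ 350.4 -319.6  253.3] yaw -0.02 t 3.1 gap 0.9983346110528855 F [-0.8 -0.2 -0.3]
(385, -220, 250, 0) turn [-0.  0. -0.] shift [ 0.346 -0.996  0.033]
now [ 350.4 -319.6  253.3] yaw -0.02 t 3.1 gap 0.9983346110528855 F [-0.8 -0.2 -0.3]
(385, -220, 250, 0) turn [0. 0. 0.] shift [ 0.35 -1.    0.02]
```

Call:
move_arm --plan '[[[0,0,0,0.04,-0.13,0,0],[0,0,0,0.09,-0.25,0,0],[0,0,0,0.13,-0.38,0,0],[0,0,0,0.17,-0.5,0,0],[0,0,0,0.22,-0.63,0,0],[0,0,0,0.26,-0.75,0,0],[0,0,0,0.31,-0.88,0,0],[0,0,0,0.35,-1,0,0]]]'

```text
t: 4.1
tcp_pos: [0.3853, -0.2197, 0.2533]
tool_rot: [1.0, -0.0, 0.0, 0.0]
force: [-0.0, -0.6, 0.1]
finger_gap: 0.998
```

Call:
move_arm --plan '[[[0,0,0,0.01,-0.13,0,0],[0,0,0,0.02,-0.25,0,0],[0,0,0,0.04,-0.38,0,0],[0,0,0,0.05,-0.5,0,0],[0,0,0,0.06,-0.63,0,0],[0,0,0,0.08,-0.75,0,0],[0,0,0,0.09,-0.88,0,0],[0,0,0,0.1,-1,0,0]]]'

```text
t: 5.1
tcp_pos: [0.3951, -0.1197, 0.2533]
tool_rot: [1.0, -0.0, -0.0, -0.0]
force: [0.5, -0.2, 0.5]
finger_gap: 1.001
```

Call:
move_arm --plan '[[[0,0,0,0.01,-0.13,0,0],[0,0,0,0.01,-0.25,0,0],[0,0,0,0.02,-0.38,0,0],[0,0,0,0.02,-0.5,0,0],[0,0,0,0.03,-0.63,0,0],[0,0,0,0.04,-0.75,0,0],[0,0,0,0.04,-0.88,0,0],[0,0,0,0.05,-1,0,0]]]'

```text
t: 6.1
tcp_pos: [0.4, -0.0196, 0.2533]
tool_rot: [1.0, -0.0, -0.0, -0.0]
force: [-0.2, -0.4, -0.7]
finger_gap: 1.0
```

Call:
move_arm --plan '[[[0,0,0,0.01,-0.13,0,0],[0,0,0,0.02,-0.25,0,0],[0,0,0,0.04,-0.38,0,0],[0,0,0,0.05,-0.5,0,0],[0,0,0,0.06,-0.63,0,0],[0,0,0,0.08,-0.75,0,0],[0,0,0,0.09,-0.88,0,0],[0,0,0,0.1,-1,0,0]]]'

```text
t: 7.1
tcp_pos: [0.4102, 0.0803, 0.2533]
tool_rot: [1.0, -0.0, -0.0, -0.0]
force: [-0.1, -0.2, -0.3]
finger_gap: 1.0
```

Call:
move_arm --plan '[[[0,0,0,0.09,-0.17,0.2,0.3],[0,0,0,0.18,-0.34,0.4,0.3],[0,0,0,0.27,-0.51,0.6,0.3],[0,0,0,0.35,-0.67,0.8,0.3],[0,0,0.04,0.35,-0.67,1,0.3],[0,0,0.08,0.35,-0.67,1,0.3],[0,0,0.111,0.35,-0.67,1,0.3],[0,0,0.111,0.35,-0.67,1,0.3]]]' --force 30

```text
t: 8.1
tcp_pos: [0.4456, 0.1464, 0.1542]
tool_rot: [0.999, -0.044, 0.001, -0.0]
force: [0.6, 0.5, 0.1]
finger_gap: 0.698
```

```bash
cat > look.py <<'E'
import sys
from h import *
from station import snapshot
n,cam,x0,y0,x1,y1=sys.argv[1],sys.argv[2],*map(int,sys.argv[3:7])
d=snapshot(cam); np.savez(n+".npz",**d); f=min(800/(x1-x0),600/(y1-y0))
cv2.imwrite(f"pics/{n}.png",cv2.resize(d["img"][y0:y1,x0:x1],None,fx=f,fy=f,interpolation=cv2.INTER_CUBIC)[:,:,::-1]); go([])
E
python3 look.py w1 scene 260 120 460 270
```

```text
now [445.6 146.4 154.1] yaw -5.03 t 8.15 gap 0.7031794010163922 F [-0.  -0.8  0.3]
```

View pics/w1.png

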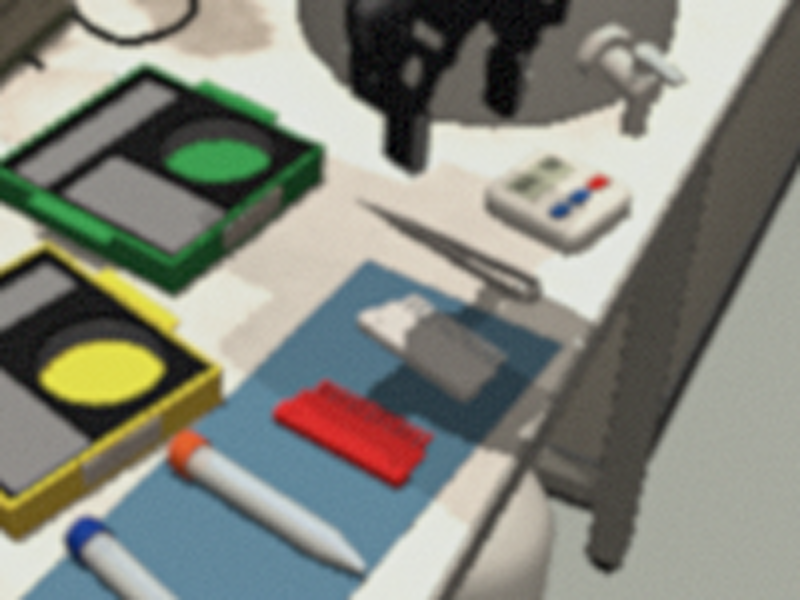

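The picture shows the open fingers above the white comb, with the near fingertip at crop (405,165), about px (361,161). I'll use depth to find the fingertip height relative to the TCP.

```bash
python3 - <<'E'
from h import *
d=dict(np.load("w1.npz")); P=cloud(d)*1000
q=P[100:170,330:410].reshape(-1,3); q=q[(abs(q[:,0]-445)<45)&(abs(q[:,1]-146)<65)&(q[:,2]>90)]
for lo,hi in((-65,0),(0,65)):
    w=q[(q[:,1]-146>lo)&(q[:,1]-146<hi)]
    if len(w): print(len(w),np.percentile(w[:,2],[0,2,5,10]).round(1),w[w[:,2]<np.percentile(w[:,2],10)].mean(0).round(1))
E
```

```text
745 [134.9 140.5 145.2 152.7] [441.7 116.2 144.9]
1367 [133.2 146.  154.4 167.7] [444.8 185.9 153.9]
```

Call:
move_arm --plan '[[[0,0,0,0,0,0.25,0.3],[0,0,0,0,0,0.5,0.3],[0,0,0,0,0,0.75,0.3],[0,0,0,0,0,1,0.3],[0,0,0,0,0,1,0.3],[0,0,0,0,0,1,0.3],[0,0,0,0,0,1,0.3],[0,0,0,0,0,1,0.3]]]' --force 30

```text
t: 9.15
tcp_pos: [0.4456, 0.1465, 0.0542]
tool_rot: [0.999, -0.044, 0.001, -0.0]
force: [-0.5, -0.4, -0.3]
finger_gap: 0.699
```

Call:
move_arm --plan '[[[0,0,0,0,0,0.1,0.3],[0,0,0,0,0,0.2,0.3],[0,0,0,0,0,0.29,0.3],[0,0,0,0,0,0.29,0.6],[0,0,0,0,0,0.29,1],[0,0,0,0,0,0.29,1],[0,0,0,0,0,0.29,1],[0,0,0,0,0,0.29,1]]]' --force 30

```text
t: 10.15
tcp_pos: [0.4453, 0.1465, 0.0245]
tool_rot: [0.999, -0.044, 0.0, -0.0]
force: [0.5, -0.0, -0.6]
finger_gap: 0.455
```

```bash
python3 -c "
from h import *
go([(500,230,112,-2),(553,325,112,-2),(552.8,354.7,112,-2)])"
```

```text
now [445.3 146.5  24.5] yaw -5.01 t 10.15 gap 0.45546302819585266 F [ 0.5 -0.  -0.6]
(500, 230, 112, -2) turn [-0.    -0.    -0.067] shift [ 0.473 -0.88  -0.875]
(553, 325, 112, -2) turn [-0.    -0.    -0.067] shift [ 0.918 -1.873 -0.875]
(552.8, 354.7, 112, -2) turn [-0.    -0.    -0.067] shift [ 0.89  -2.168 -0.875]
```

Call:
move_arm --plan '[[[0,0,0,0,0,-0.25,1],[0,0,0,0,0,-0.5,1],[0,0,0,0.05,-0.1,-0.7,1],[0,0,-0.02,0.14,-0.25,-0.875,1],[0,0,-0.04,0.22,-0.4,-0.875,1],[0,0,-0.067,0.3,-0.56,-0.875,1],[0,0,-0.067,0.39,-0.72,-0.875,1],[0,0,-0.067,0.473,-0.88,-0.875,1]]]' --force 30

```text
t: 11.15
tcp_pos: [0.4998, 0.2309, 0.1105]
tool_rot: [1.0, -0.017, -0.001, 0.0]
force: [0.1, 0.5, -0.0]
finger_gap: 0.456
```

Call:
move_arm --plan '[[[0,0,0,0.04,-0.1,0,1],[0,0,0,0.09,-0.24,0,1],[0,0,0,0.13,-0.36,0,1],[0,0,0,0.18,-0.48,0,1],[0,0,0,0.22,-0.58,0,1],[0,0,0,0.26,-0.68,0,1],[0,0,0,0.3,-0.78,0,1],[0,0,0,0.33,-0.86,0,1]]]' --force 30

```text
t: 12.15
tcp_pos: [0.5363, 0.3154, 0.1118]
tool_rot: [1.0, -0.017, 0.0, -0.0]
force: [0.2, -0.0, 0.4]
finger_gap: 0.45
```

Call:
move_arm --plan '[[[0,0,0,0.06,-0.16,0,1],[0,0,0,0.12,-0.32,0.05,1],[0,0,0,0.155,-0.405,0.15,1],[0,0,0,0.155,-0.405,0.25,1],[0,0,0,0.155,-0.405,0.35,1],[0,0,0,0.155,-0.405,0.45,1],[0,0,0,0.155,-0.405,0.45,1],[0,0,0,0.155,-0.405,0.45,1]]]' --force 30

```text
t: 13.15
tcp_pos: [0.5531, 0.3546, 0.0669]
tool_rot: [1.0, -0.018, 0.0, -0.0]
force: [-1.1, 0.3, 0.7]
finger_gap: 0.454
```

```bash
python3 look.py w2 top 240 130 340 205; python3 -c "
from h import *
go([(552.8,354.7,50,-2)])"
```

```text
now [553.2 354.7  67.2] yaw -2.02 t 13.2 gap 0.4547528053525641 F [ 0.3  0.7 -0.1]
now [553.2 354.7  67.2] yaw -2.02 t 13.2 gap 0.4547528053525641 F [ 0.3  0.7 -0.1]
(552.8, 354.7, 50, -2) turn [-0.    -0.001 -0.   ] shift [-0.004  0.     0.172]
```

View pics/w2.png

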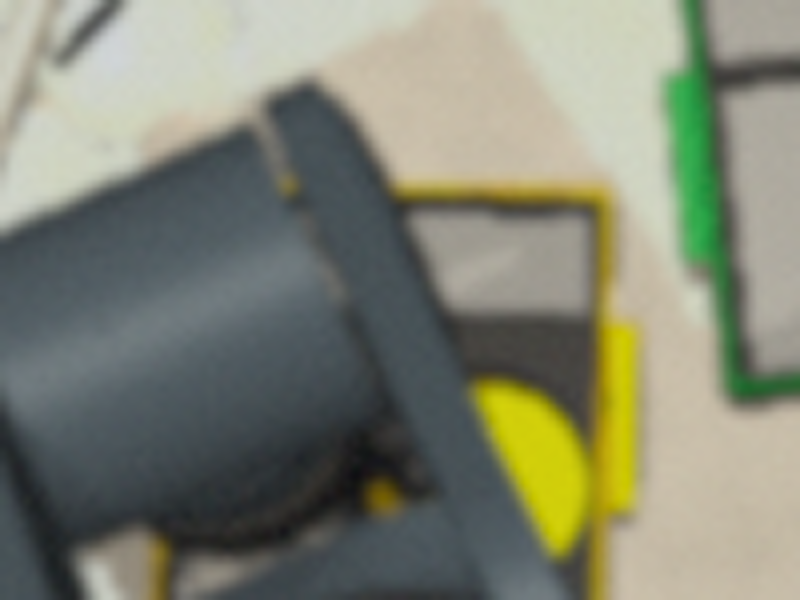

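The gripper hides the pocket in this view, but the pose is on target: TCP (553.2, 354.7) against a planned (552.8, 354.7). I'll lower and release.

Call:
move_arm --plan '[[[0,0,0,0,0,0.09,1],[0,0,0,0,0,0.17,1],[0,0,0,0,0,0.17,1],[0,0,0,0,0,0.17,0.3],[0,0,0,0,0,0.17,0.3],[0,0,0,0,0,0,0.3],[0,0,0,0,0,-0.3,0.3],[0,0,0,0,0,-0.6,0.3]]]' --force 30

```text
t: 14.2
tcp_pos: [0.5531, 0.3548, 0.1289]
tool_rot: [1.0, -0.017, 0.001, -0.0]
force: [0.5, -0.8, -0.4]
finger_gap: 0.699
```

Call:
move_arm --plan '[[[0,0,0.055,-0.25,-0.05,0,0.3],[0,0,0.055,-0.5,-0.1,0,0.3],[0,0,0.055,-0.75,-0.15,0,0.3],[0,0,0.055,-0.9,-0.177,0,0.3],[0,0,0.055,-0.9,-0.177,0,0.3],[0,0,0.055,-0.9,-0.177,0,0.3],[0,0,0.055,-0.9,-0.177,0,0.3],[0,0,0.055,-0.9,-0.177,0,0.3]]]'

```text
t: 15.2
tcp_pos: [0.4642, 0.3753, 0.1267]
tool_rot: [0.999, -0.039, 0.0, -0.0]
force: [-0.6, -0.1, 0.4]
finger_gap: 0.698
```

```bash
python3 look.py w3 top 240 130 340 205; python3 -c "
from h import *
go([(422,377,40,-4.5),(422,377,32,-4.5)])
d=dict(np.load('w3.npz'));P=cloud(d)*1000"
```

```text
now [464.  375.4 126.7] yaw -4.51 t 15.25 gap 0.703580278063869 F [0.5 0.5 0.6]
now [464.  375.4 126.7] yaw -4.51 t 15.25 gap 0.703580278063869 F [0.5 0.5 0.6]
(422, 377, 40, -4.5) turn [-0. -0. -0.] shift [-0.42   0.017  0.867]
(422, 377, 32, -4.5) turn [-0. -0. -0.] shift [-0.42   0.017  0.947]
```

View pics/w3.png

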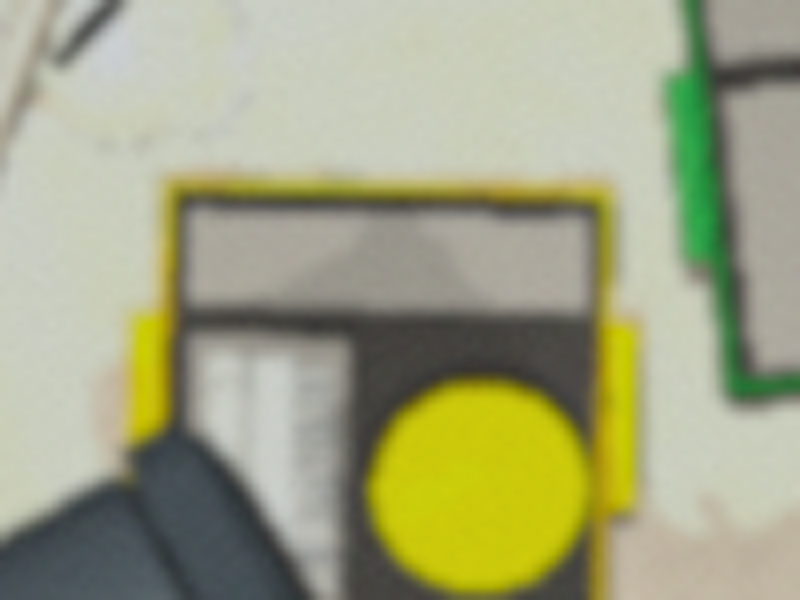

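The white comb sits inside the yellow comb pocket, at crop x 205–345 within a pocket spanning about 190–352. Next is the blue tube.

Call:
move_arm --plan '[[[0,0,0,-0.21,0.01,0.1,0.3],[0,0,0,-0.42,0.02,0.35,0.3],[0,0,0,-0.42,0.02,0.65,0.3],[0,0,0,-0.42,0.02,0.85,0.3],[0,0,0,-0.42,0.02,0.95,0.3],[0,0,0,-0.42,0.02,0.95,1],[0,0,0,-0.42,0.02,0.95,1],[0,0,0,-0.42,0.02,0.95,1]]]' --force 30

```text
t: 16.25
tcp_pos: [0.4222, 0.3772, 0.0328]
tool_rot: [0.999, -0.039, 0.001, -0.001]
force: [0.2, -0.2, -0.0]
finger_gap: 0.173
```

```bash
python3 -c "
from h import *
go([(422,377,112,-4.5)])"
```

```text
now [422.2 377.2  32.8] yaw -4.48 t 16.25 gap 0.17261560102345289 F [ 0.2 -0.2 -0. ]
(422, 377, 112, -4.5) turn [-0.002 -0.002  0.   ] shift [-0.     0.001 -0.792]
```

Call:
move_arm --plan '[[[0,0,0,0,0,-0.25,1],[0,0,0,0,0,-0.5,1],[0,0,-0.1,0.05,0.02,-0.7,1],[0,0,-0.28,0.15,0.05,-0.8,1],[0,0,-0.46,0.26,0.1,-0.8,1],[0,0,-0.64,0.38,0.14,-0.8,1],[0,0,-0.82,0.5,0.18,-0.8,1],[0,0,-1,0.6,0.22,-0.8,1]]]' --force 30

```text
t: 17.25
tcp_pos: [0.4802, 0.3501, 0.1125]
tool_rot: [0.937, 0.348, 0.001, -0.0]
force: [-0.5, -0.2, -0.0]
finger_gap: 0.171
```

Call:
move_arm --plan '[[[0,0,-0.12,0.05,0.08,0,1],[0,0,-0.25,0.1,0.15,0,1],[0,0,-0.38,0.15,0.23,0,1],[0,0,-0.5,0.2,0.3,0,1],[0,0,-0.62,0.25,0.38,0,1],[0,0,-0.75,0.3,0.46,0,1],[0,0,-0.88,0.35,0.53,0,1],[0,0,-1,0.4,0.6,0,1]]]'

```text
t: 18.25
tcp_pos: [0.5492, 0.3305, 0.1124]
tool_rot: [0.733, 0.68, 0.0, 0.0]
force: [-0.4, -0.4, -0.3]
finger_gap: 0.173
```

```bash
python3 -c "
from h import *
go([(620.5,316.3,112,88),(620.5,316.3,52,88)])"
```

```text
now [549.2 330.5 112.4] yaw 85.7 t 18.25 gap 0.17289112803860432 F [-0.4 -0.4 -0.3]
(620.5, 316.3, 112, 88) turn [ 0.001 -0.    -0.051] shift [-0.088  0.721  0.005]
(620.5, 316.3, 52, 88) turn [ 0.001 -0.    -0.051] shift [-0.089  0.721  0.605]
```

Call:
move_arm --plan '[[[0,0,-0.02,-0.03,0.24,0,1],[0,0,-0.051,-0.06,0.48,0,1],[0,0,-0.051,-0.09,0.72,0,1],[0,0,-0.051,-0.09,0.72,0.15,1],[0,0,-0.051,-0.09,0.72,0.3,1],[0,0,-0.051,-0.09,0.72,0.45,1],[0,0,-0.051,-0.09,0.72,0.55,1],[0,0,-0.051,-0.09,0.72,0.605,1]]]'

```text
t: 19.25
tcp_pos: [0.6193, 0.3161, 0.0501]
tool_rot: [0.72, 0.694, -0.001, -0.0]
force: [-0.1, 0.2, 0.4]
finger_gap: 0.176
```

Call:
move_arm --plan '[[[0,0,0,0,0,0,1],[0,0,0,0,0,0,0.45],[0,0,0,0,0,0,0.4],[0,0,0,0,0,0,0.4],[0,0,0,0,0,-0.2,0.4],[0,0,0.2,0,0,-0.5,0.3],[0,0,0.4,0,0,-0.75,0.3],[0,0,0.6,0,0,-0.75,0.3]]]'

```text
t: 20.25
tcp_pos: [0.6223, 0.3168, 0.1312]
tool_rot: [0.864, 0.504, 0.004, 0.001]
force: [-0.3, -0.4, -0.8]
finger_gap: 0.697
```

```bash
python3 -c "
from h import *
go([(555,280,127,40),(433,225,25,4.5)])"
```

```text
now [622.3 316.8 131.2] yaw 60.53 t 20.25 gap 0.6969249742626361 F [-0.3 -0.4 -0.8]
(555, 280, 127, 40) turn [ 0.005 -0.009  0.456] shift [-0.652 -0.405  0.036]
(433, 225, 25, 4.5) turn [ 0.003 -0.01   1.245] shift [-1.737 -1.202  1.045]
```

Call:
move_arm --plan '[[[0,0,0.12,-0.11,-0.07,0,0.3],[0,0,0.25,-0.21,-0.14,0,0.3],[0,0,0.38,-0.32,-0.21,0,0.3],[0,0,0.5,-0.42,-0.28,0,0.3],[0,0,0.62,-0.53,-0.36,0,0.3],[0,0,0.75,-0.64,-0.43,0,0.3],[0,0,0.9,-0.74,-0.5,0,0.3],[0,0,1,-0.84,-0.57,0,0.3]]]'

```text
t: 21.25
tcp_pos: [0.5296, 0.2705, 0.128]
tool_rot: [0.991, 0.136, 0.001, -0.0]
force: [-0.1, -0.2, 0.8]
finger_gap: 0.701
```

```bash
python3 look.py w4 top 210 130 410 280; python3 -c "
from h import *
go([(433,225,25,4.5)])"
```

```text
now [527.5 269.8 127.7] yaw 15.59 t 21.3 gap 0.6976034391036264 F [-1.  -1.6 -0.4]
now [527.5 269.8 127.7] yaw 15.59 t 21.3 gap 0.6976034391036264 F [-1.  -1.6 -0.4]
(433, 225, 25, 4.5) turn [0.    0.001 0.246] shift [-1.03   0.178  1.028]
```

View pics/w4.png

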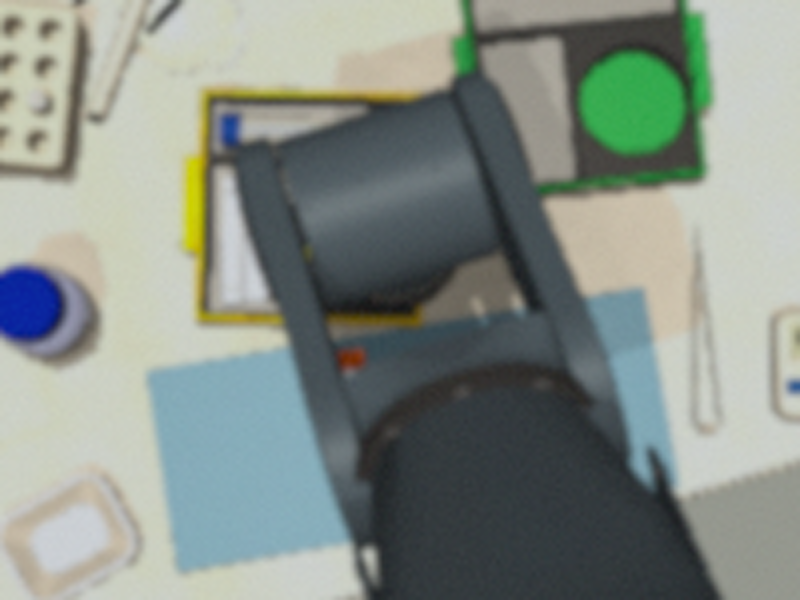

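The blue tube lies straight in the yellow trough, with its cap at crop (230,128). Now the red comb.

Call:
move_arm --plan '[[[0,0,0.08,-0.2,0.04,0,0.3],[0,0,0.16,-0.4,0.08,0.1,0.3],[0,0,0.246,-0.6,0.12,0.2,0.3],[0,0,0.246,-0.8,0.16,0.4,0.3],[0,0,0.246,-1,0.18,0.6,0.3],[0,0,0.246,-1,0.18,0.6,0.3],[0,0,0.246,-1,0.18,0.6,0.3],[0,0,0.246,-1,0.18,0.6,0.3]]]'

```text
t: 22.3
tcp_pos: [0.4401, 0.2265, 0.0673]
tool_rot: [0.999, 0.042, 0.002, -0.0]
force: [0.7, -0.2, 0.2]
finger_gap: 0.701
```

```bash
python3 -c "
from h import *
go([(433,225,25,4.5)])"
```

```text
now [440.1 226.5  67.3] yaw 4.77 t 22.3 gap 0.7007037046024278 F [ 0.7 -0.2  0.2]
(433, 225, 25, 4.5) turn [-0.001 -0.005  0.006] shift [-0.074  0.009  0.423]
```

Call:
move_arm --plan '[[[0,0,0,-0.07,0.01,0.1,0.3],[0,0,0,-0.07,0.01,0.25,0.3],[0,0,0,-0.07,0.01,0.35,0.3],[0,0,0,-0.07,0.01,0.42,0.3],[0,0,0,-0.07,0.01,0.42,0.6],[0,0,0,-0.07,0.01,0.42,1],[0,0,0,-0.07,0.01,0.42,1],[0,0,0,-0.07,0.01,0.42,1]]]' --force 30

```text
t: 23.3
tcp_pos: [0.4314, 0.2244, 0.0246]
tool_rot: [0.999, 0.041, 0.0, -0.0]
force: [0.1, 0.2, 0.3]
finger_gap: 0.456
```

```bash
python3 -c "
from h import *
go([(433,225,115,4.5),(525,205,115,5),(600,190,115,5),(628,183,50,5)])"
```

```text
now [431.4 224.4  24.6] yaw 4.75 t 23.3 gap 0.45632346805826113 F [0.1 0.2 0.3]
(433, 225, 115, 4.5) turn [-0.    -0.001  0.006] shift [ 0.018 -0.005 -0.904]
(525, 205, 115, 5) turn [-0.    -0.001 -0.006] shift [ 0.918  0.27  -0.903]
(600, 190, 115, 5) turn [-0.    -0.001 -0.006] shift [ 1.653  0.482 -0.903]
(628, 183, 50, 5) turn [-0.    -0.001 -0.006] shift [ 1.926  0.575 -0.253]
```

Call:
move_arm --plan '[[[0,0,0,0,0,-0.2,1],[0,0,0,0,0,-0.45,1],[0,0,0,0.08,0.02,-0.7,1],[0,0,0,0.24,0.07,-0.9,1],[0,0,0,0.41,0.12,-0.9,1],[0,0,0,0.58,0.17,-0.9,1],[0,0,0,0.75,0.22,-0.9,1],[0,0,0,0.92,0.27,-0.9,1]]]'

```text
t: 24.3
tcp_pos: [0.5258, 0.2046, 0.1132]
tool_rot: [0.999, 0.041, -0.001, 0.0]
force: [0.2, -0.3, 0.0]
finger_gap: 0.453
```

Call:
move_arm --plan '[[[0,0,0,0.16,0.05,0,1],[0,0,0,0.33,0.1,0,1],[0,0,0,0.5,0.15,0,1],[0,0,0,0.66,0.2,0,1],[0,0,0,0.83,0.25,0.1,1],[0,0,0,0.996,0.305,0.25,1],[0,0,0,0.996,0.305,0.4,1],[0,0,0,0.996,0.305,0.45,1]]]'

```text
t: 25.3
tcp_pos: [0.6248, 0.1827, 0.0669]
tool_rot: [0.999, 0.041, -0.003, 0.0]
force: [0.3, -0.2, 0.2]
finger_gap: 0.452
```

```bash
python3 -c "
from h import *
go([(627,183,50,5)])"
```

```text
now [624.8 182.7  66.9] yaw 4.74 t 25.3 gap 0.45239975961287576 F [ 0.3 -0.2  0.2]
(627, 183, 50, 5) turn [-0.     0.007 -0.006] shift [ 0.023 -0.001  0.168]
```

Call:
move_arm --plan '[[[0,0,0,0.01,0,0.1,1],[0,0,0,0.01,0,0.19,1],[0,0,0,0.01,0,0.19,1],[0,0,0,0.01,0,0.19,0.3],[0,0,0,0.01,0,0.19,0.3],[0,0,0,0.01,0,0,0.3],[0,0,0,0.01,0,-0.3,0.3],[0,0,0,0.01,0,-0.6,0.3]]]'

```text
t: 26.3
tcp_pos: [0.6282, 0.183, 0.1317]
tool_rot: [0.999, 0.041, 0.001, -0.0]
force: [0.7, -0.0, -0.1]
finger_gap: 0.701
```

Call:
move_arm --plan '[[[0,0,0,-0.12,-0.08,0,0.3],[0,0,0,-0.25,-0.17,0,0.3],[0,0,0,-0.38,-0.25,0,0.3],[0,0,0,-0.5,-0.34,0,0.3],[0,0,0,-0.62,-0.42,0,0.3],[0,0,0.05,-0.75,-0.5,0,0.3],[0,0,0.05,-0.88,-0.58,0,0.3],[0,0,0.05,-0.98,-0.66,0,0.3]]]'

```text
t: 27.3
tcp_pos: [0.5236, 0.2411, 0.1292]
tool_rot: [1.0, 0.022, -0.0, 0.0]
force: [-0.4, -1.5, 0.9]
finger_gap: 0.701
```

```bash
python3 look.py w5 top 310 105 410 180; python3 -c "
from h import *
go([(428.5,297,60,2.5)])"
```

```text
now [522.  241.8 129.1] yaw 2.58 t 27.35 gap 0.696967373863298 F [-2.2 -0.5 -0.3]
now [522.  241.8 129.1] yaw 2.58 t 27.35 gap 0.696967373863298 F [-2.2 -0.5 -0.3]
(428.5, 297, 60, 2.5) turn [-0.     0.003  0.002] shift [-0.907 -0.593  0.694]
```

View pics/w5.png

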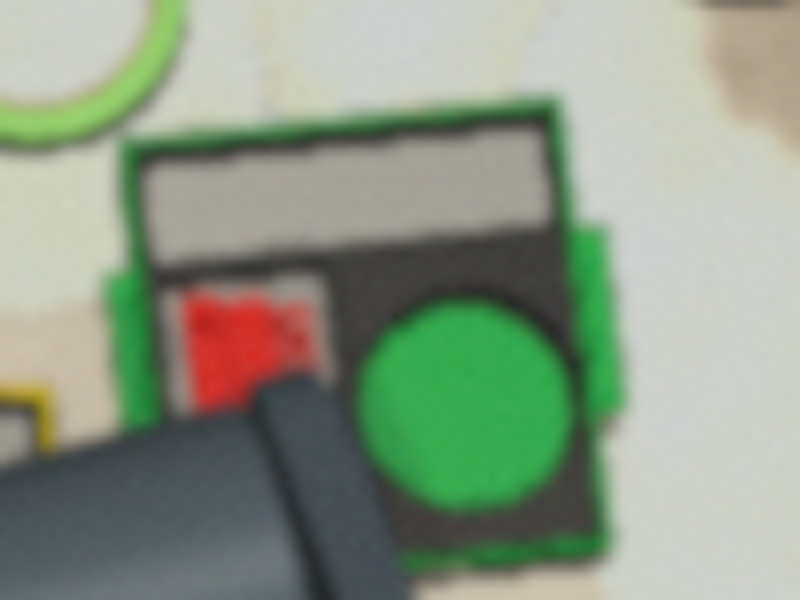

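The red comb lies inside the green comb pocket, at crop x 185–315 with margin on both sides. Next is the orange tube.

Call:
move_arm --plan '[[[0,0,0,-0.18,-0.12,0,0.3],[0,0,0,-0.36,-0.24,0.1,0.3],[0,0,0,-0.54,-0.36,0.2,0.3],[0,0,0,-0.72,-0.48,0.4,0.3],[0,0,0,-0.9,-0.59,0.65,0.3],[0,0,0,-0.9,-0.59,0.65,0.3],[0,0,0,-0.9,-0.59,0.65,0.3],[0,0,0,-0.9,-0.59,0.65,0.3]]]'

```text
t: 28.35
tcp_pos: [0.4339, 0.2958, 0.0653]
tool_rot: [1.0, 0.021, 0.001, -0.001]
force: [0.2, -0.1, 0.1]
finger_gap: 0.699
```

```bash
python3 -c "
from h import *
go([(428.5,297,32,2.5)])"
```

```text
now [433.9 295.8  65.3] yaw 2.45 t 28.35 gap 0.6986403322724873 F [ 0.2 -0.1  0.1]
(428.5, 297, 32, 2.5) turn [-0.001 -0.004 -0.001] shift [-0.054 -0.014  0.333]
```

Call:
move_arm --plan '[[[0,0,0,-0.04,-0.01,0.1,0.3],[0,0,0,-0.04,-0.01,0.2,0.3],[0,0,0,-0.04,-0.01,0.3,0.3],[0,0,0,-0.04,-0.01,0.33,0.3],[0,0,0,-0.04,-0.01,0.33,0.6],[0,0,0,-0.04,-0.01,0.33,1],[0,0,0,-0.04,-0.01,0.33,1],[0,0,0,-0.04,-0.01,0.33,1]]]'

```text
t: 29.35
tcp_pos: [0.4284, 0.2966, 0.0316]
tool_rot: [1.0, 0.022, 0.0, -0.0]
force: [0.5, -0.7, 1.1]
finger_gap: 0.176
```

```bash
python3 -c "
from h import *
go([(428.5,297,122,2.5),(515,240,122,47.5)])
go([(600,190,122,92.5)],(515,240,122,47.5))
go([(700,153,122,95)],(600,190,122,92.5))"
```

```text
now [428.4 296.6  31.6] yaw 2.5 t 29.35 gap 0.17576855962127375 F [ 0.5 -0.7  1.1]
(428.5, 297, 122, 2.5) turn [-0.    -0.001  0.   ] shift [ 0.002 -0.004 -0.903]
(515, 240, 122, 47.5) turn [ 0.    -0.001 -1.   ] shift [ 0.841  0.603 -0.903]
now [428.4 296.6  31.6] yaw 2.5 t 29.35 gap 0.17576855962127375 F [ 0.5 -0.7  1.1]
(600, 190, 122, 92.5) turn [-0.  0. -1.] shift [0.206 0.964 0.   ]
now [428.4 296.6  31.6] yaw 2.5 t 29.35 gap 0.17576855962127375 F [ 0.5 -0.7  1.1]
(700, 153, 122, 95) turn [ 0.     0.    -0.056] shift [-0.413  0.983  0.   ]
```

Call:
move_arm --plan '[[[0,0,0,0,0,-0.25,1],[0,0,0,0,0,-0.5,1],[0,0,-0.1,0.07,0.05,-0.7,1],[0,0,-0.28,0.22,0.16,-0.9,1],[0,0,-0.46,0.38,0.27,-0.9,1],[0,0,-0.64,0.53,0.38,-0.9,1],[0,0,-0.82,0.69,0.49,-0.9,1],[0,0,-1,0.84,0.6,-0.9,1]]]'

```text
t: 30.35
tcp_pos: [0.5151, 0.2398, 0.1214]
tool_rot: [0.914, 0.405, -0.0, -0.0]
force: [0.8, -0.1, 0.4]
finger_gap: 0.175
```

Call:
move_arm --plan '[[[0,0,-0.12,0.03,0.12,0,1],[0,0,-0.25,0.05,0.24,0,1],[0,0,-0.38,0.08,0.36,0,1],[0,0,-0.5,0.1,0.48,0,1],[0,0,-0.62,0.13,0.6,0,1],[0,0,-0.75,0.16,0.72,0,1],[0,0,-0.88,0.18,0.84,0,1],[0,0,-1,0.206,0.964,0,1]]]'

```text
t: 31.35
tcp_pos: [0.5996, 0.19, 0.1212]
tool_rot: [0.69, 0.723, -0.0, -0.0]
force: [0.4, 0.1, 0.3]
finger_gap: 0.177
```

Call:
move_arm --plan '[[[0,0,-0.01,-0.07,0.16,0,1],[0,0,-0.02,-0.14,0.33,0,1],[0,0,-0.04,-0.21,0.5,0,1],[0,0,-0.056,-0.28,0.66,0,1],[0,0,-0.056,-0.35,0.83,0.1,1],[0,0,-0.056,-0.41,0.98,0.3,1],[0,0,-0.056,-0.41,0.98,0.45,1],[0,0,-0.056,-0.41,0.98,0.45,1]]]'

```text
t: 32.35
tcp_pos: [0.6974, 0.1535, 0.0742]
tool_rot: [0.676, 0.737, -0.002, -0.002]
force: [-0.8, -0.1, -0.0]
finger_gap: 0.18
```

```bash
python3 -c "
from h import *
go([(700,153,52,95)])"
```

```text
now [697.4 153.5  74.2] yaw 94.98 t 32.35 gap 0.18025407169706498 F [-0.8 -0.1 -0. ]
(700, 153, 52, 95) turn [-0.007 -0.    -0.   ] shift [-0.008  0.027  0.221]
```

Call:
move_arm --plan '[[[0,0,0,0,0.01,0.1,1],[0,0,0,0,0.01,0.18,1],[0,0,0,0,0.01,0.24,1],[0,0,0,0,0.01,0.24,1],[0,0,0,0,0.01,0.24,0.4],[0,0,0,0,0.01,0.24,0.4],[0,0,0,0,0.01,0.24,0.4],[0,0,0,0,0.01,0,0.4]]]'

```text
t: 33.35
tcp_pos: [0.6986, 0.1535, 0.0744]
tool_rot: [0.675, 0.737, -0.002, -0.002]
force: [0.4, -0.2, -0.3]
finger_gap: 0.6
```

```bash
python3 -c "
from h import *
d=dict(np.load('top0.npz'));P=cloud(d)[d['depth']>0]
for x in np.arange(.54,.74,.02):
    q=P[(abs(P[:,0]-x)<.01)&(P[:,2]>.08)&(P[:,2]<.5)&(P[:,1]<.2)&(P[:,1]>-.3)]; print(round(x,2),len(q) and np.percentile(q[:,1],98).round(3), len(q) and q[:,2].max().round(2))
go([(620,245,180,95)]); go([(640,245,180,95),(560,345,180,95),(510,440,180,95),(510.5,481,180,95)],(700,153,76,95))"
```

```text
0.54 -0.017 0.33
0.56 -0.007 0.39
0.58 0.0 0.39
0.6 0.004 0.39
0.62 0.005 0.39
0.64 0.004 0.39
0.66 -0.0 0.39
0.68 -0.008 0.39
0.7 -0.02 0.34
0.72 -0.059 0.4
now [698.6 153.5  74.4] yaw 95.02 t 33.35 gap 0.6003150565193293 F [ 0.4 -0.2 -0.3]
(620, 245, 180, 95) turn [-0.006 -0.     0.   ] shift [ 0.981 -0.708 -1.052]
now [698.6 153.5  74.4] yaw 95.02 t 33.35 gap 0.6003150565193293 F [ 0.4 -0.2 -0.3]
(640, 245, 180, 95) turn [0. 0. 0.] shift [ 0.969 -0.518 -1.04 ]
(560, 345, 180, 95) turn [0. 0. 0.] shift [ 2.035 -1.227 -1.04 ]
(510, 440, 180, 95) turn [0. 0. 0.] shift [ 3.025 -1.643 -1.04 ]
(510.5, 481, 180, 95) turn [0. 0. 0.] shift [ 3.433 -1.602 -1.04 ]
```

Call:
move_arm --plan '[[[0,0,0,0,0,-0.25,0.4],[0,0,0,0,0,-0.5,0.3],[0,0,0,0,0,-0.75,0],[0,0,0,0.1,-0.08,-1,0],[0,0,0,0.2,-0.16,-1,0],[0,0,0,0.3,-0.24,-1,0],[0,0,0,0.4,-0.32,-1,0],[0,0,0,0.5,-0.4,-1,0]]]'

```text
t: 34.35
tcp_pos: [0.6548, 0.2007, 0.1752]
tool_rot: [0.675, 0.738, -0.001, -0.001]
force: [-0.0, 0.1, 0.4]
finger_gap: 1.002
```

Call:
move_arm --plan '[[[0,0,0,0.12,-0.06,0,0],[0,0,0,0.25,-0.12,0,0],[0,0,0,0.38,-0.19,0,0],[0,0,0,0.5,-0.25,0,0],[0,0,0,0.62,-0.31,0,0],[0,0,0,0.75,-0.38,0,0],[0,0,0,0.88,-0.44,0,0],[0,0,0,1,-0.5,0,0]]]'

```text
t: 35.35
tcp_pos: [0.5971, 0.296, 0.1763]
tool_rot: [0.675, 0.737, 0.0, 0.0]
force: [0.4, 0.0, 0.4]
finger_gap: 0.999
```

Call:
move_arm --plan '[[[0,0,0,0.12,-0.06,0,0],[0,0,0,0.25,-0.12,0,0],[0,0,0,0.38,-0.19,0,0],[0,0,0,0.5,-0.25,0,0],[0,0,0,0.62,-0.31,0,0],[0,0,0,0.75,-0.38,0,0],[0,0,0,0.88,-0.44,0,0],[0,0,0,1,-0.5,0,0]]]'

```text
t: 36.35
tcp_pos: [0.5386, 0.3913, 0.1764]
tool_rot: [0.675, 0.737, 0.0, 0.0]
force: [-0.1, 0.2, -0.5]
finger_gap: 0.997
```

Call:
move_arm --plan '[[[0,0,0,0.15,-0.03,0,0],[0,0,0,0.31,-0.07,0,0],[0,0,0,0.46,-0.1,0,0],[0,0,0,0.62,-0.14,0,0],[0,0,0,0.77,-0.17,0,0],[0,0,0,0.93,-0.2,0,0],[0,0,0,0.93,-0.2,0,0],[0,0,0,0.93,-0.2,0,0]]]'

```text
t: 37.35
tcp_pos: [0.511, 0.4811, 0.1762]
tool_rot: [0.675, 0.737, -0.0, 0.0]
force: [-0.7, -0.7, -0.1]
finger_gap: 1.001
```

```bash
python3 look.py w6 scene 170 130 370 280; python3 -c "
from h import *
go([(510.5,481,98,95)])
d=dict(np.load('top0.npz'));P=cloud(d)*1000
q=P[199:212,209:222].reshape(-1,3); print('cap top',np.median(q,0).round(1))"
```

```text
now [511.1 480.9 176.2] yaw 95.0 t 37.4 gap 1.003214904701224 F [-0.3 -0.6  0.1]
now [511.1 480.9 176.2] yaw 95.0 t 37.4 gap 1.003214904701224 F [-0.3 -0.6  0.1]
(510.5, 481, 98, 95) turn [-0.     0.001  0.   ] shift [ 0.002 -0.006  0.782]
cap top [512.1 481.6 110.5]
```

View pics/w6.png

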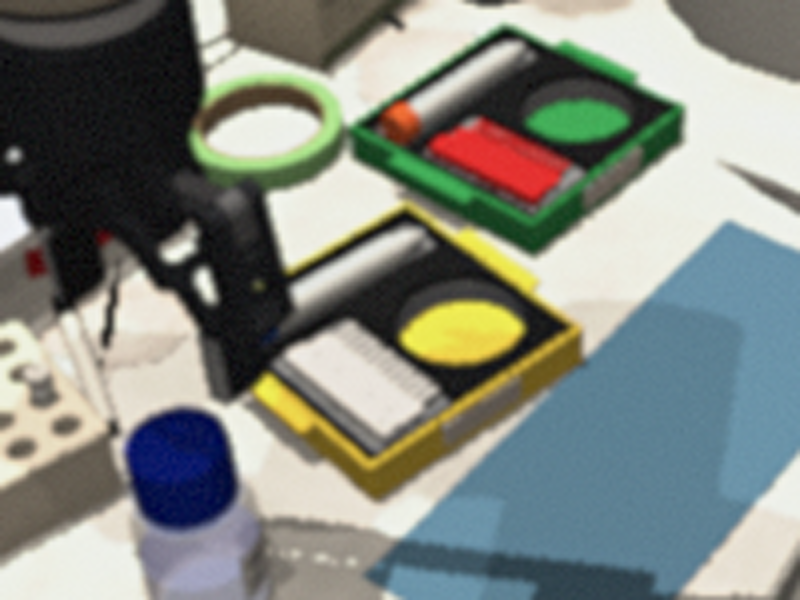

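All four pieces are seated: the orange tube and red comb in the green tray, the white comb and blue tube in the yellow. The open gripper is centred over the bottle.

Call:
move_arm --plan '[[[0,0,0,0,0,0.2,0],[0,0,0,0,0,0.4,0],[0,0,0,0,0,0.6,0],[0,0,0,0,0,0.78,0],[0,0,0,0,0,0.78,0.3],[0,0,0,0,0,0.78,0.6],[0,0,0,0,0,0.78,1],[0,0,0,0,0,0.78,1]]]' --force 45

```text
t: 38.4
tcp_pos: [0.5128, 0.4822, 0.1003]
tool_rot: [0.675, 0.737, 0.003, 0.001]
force: [2.5, -0.5, 3.6]
finger_gap: 0.506
```

Call:
move_arm --plan '[[[0,0,0,0,0,0,1],[0,0,0,0,0,-0.1,1],[0,0,0,0,0,-0.2,1],[0,0,0,0,0,-0.3,1],[0,0,0,0,0,-0.4,1],[0,0,0,0,0,-0.5,1],[0,0,0,0,0,-0.6,1],[0,0,0,0,0,-0.6,1]]]' --force 45

```text
t: 39.4
tcp_pos: [0.5116, 0.4818, 0.1597]
tool_rot: [0.675, 0.737, 0.001, 0.0]
force: [-0.4, -0.4, -2.0]
finger_gap: 0.508
```

```bash
python3 look.py w7 scene 170 130 370 280; python3 -c "
from h import *
go([(634.5,118,158,95)])"
```

```text
now [511.2 481.4 158.9] yaw 95.02 t 39.45 gap 0.506884607088172 F [ 0.3 -0.5 -3. ]
now [511.2 481.4 158.9] yaw 95.02 t 39.45 gap 0.506884607088172 F [ 0.3 -0.5 -3. ]
(634.5, 118, 158, 95) turn [ 0.001 -0.001  0.   ] shift [-3.728  0.91   0.008]
```

View pics/w7.png

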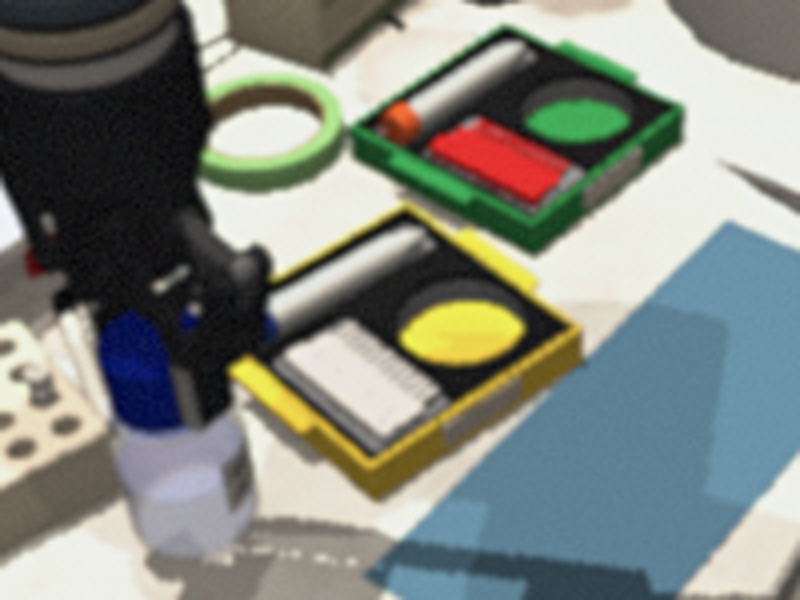

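The bottle is held upright by its cap and lifted clear. Carrying it to the green well.

Call:
move_arm --plan '[[[0,0,0,-0.08,0.02,0,1],[0,0,0,-0.2,0.05,0,1],[0,0,0,-0.32,0.08,0,1],[0,0,0,-0.44,0.11,0,1],[0,0,0,-0.57,0.14,0,1],[0,0,0,-0.69,0.17,0,1],[0,0,0,-0.81,0.2,0,1],[0,0,0,-0.93,0.23,0,1]]]'

```text
t: 40.45
tcp_pos: [0.5424, 0.3899, 0.1584]
tool_rot: [0.675, 0.737, 0.0, 0.0]
force: [0.5, 0.3, -2.8]
finger_gap: 0.505
```

Call:
move_arm --plan '[[[0,0,0,-0.12,0.03,0,1],[0,0,0,-0.23,0.06,0,1],[0,0,0,-0.35,0.09,0,1],[0,0,0,-0.47,0.12,0,1],[0,0,0,-0.58,0.14,0,1],[0,0,0,-0.7,0.17,0,1],[0,0,0,-0.82,0.2,0,1],[0,0,0,-0.93,0.23,0,1]]]'

```text
t: 41.45
tcp_pos: [0.5734, 0.2993, 0.1583]
tool_rot: [0.675, 0.737, 0.0, 0.0]
force: [0.1, -0.1, -1.7]
finger_gap: 0.507
```

Call:
move_arm --plan '[[[0,0,0,-0.12,0.03,0,1],[0,0,0,-0.23,0.06,0,1],[0,0,0,-0.35,0.09,0,1],[0,0,0,-0.47,0.12,0,1],[0,0,0,-0.58,0.14,0,1],[0,0,0,-0.7,0.17,0,1],[0,0,0,-0.82,0.2,0,1],[0,0,0,-0.93,0.23,0,1]]]'

```text
t: 42.45
tcp_pos: [0.6044, 0.2086, 0.1583]
tool_rot: [0.676, 0.737, 0.0, 0.0]
force: [0.3, -0.3, -1.8]
finger_gap: 0.508
```

Call:
move_arm --plan '[[[0,0,0,-0.15,0.04,0,1],[0,0,0,-0.31,0.08,0,1],[0,0,0,-0.47,0.12,0,1],[0,0,0,-0.62,0.16,0,1],[0,0,0,-0.78,0.2,0,1],[0,0,0,-0.93,0.22,0,1],[0,0,0,-0.93,0.22,0,1],[0,0,0,-0.93,0.22,0,1]]]'

```text
t: 43.45
tcp_pos: [0.634, 0.1189, 0.1582]
tool_rot: [0.676, 0.737, 0.0, -0.0]
force: [0.4, -0.3, -2.6]
finger_gap: 0.506
```

```bash
python3 look.py w8 scene 230 100 390 220; python3 -c "
from h import *
go([(634.5,118,104,95)])
d=dict(np.load('w8.npz'))"
```

```text
now [633.9 119.2 158.3] yaw 95.04 t 43.5 gap 0.5083349997129875 F [-0.5  0.4 -2.5]
now [633.9 119.2 158.3] yaw 95.04 t 43.5 gap 0.5083349997129875 F [-0.5  0.4 -2.5]
(634.5, 118, 104, 95) turn [-0.001 -0.001  0.001] shift [-0.012  0.005  0.543]
```

View pics/w8.png

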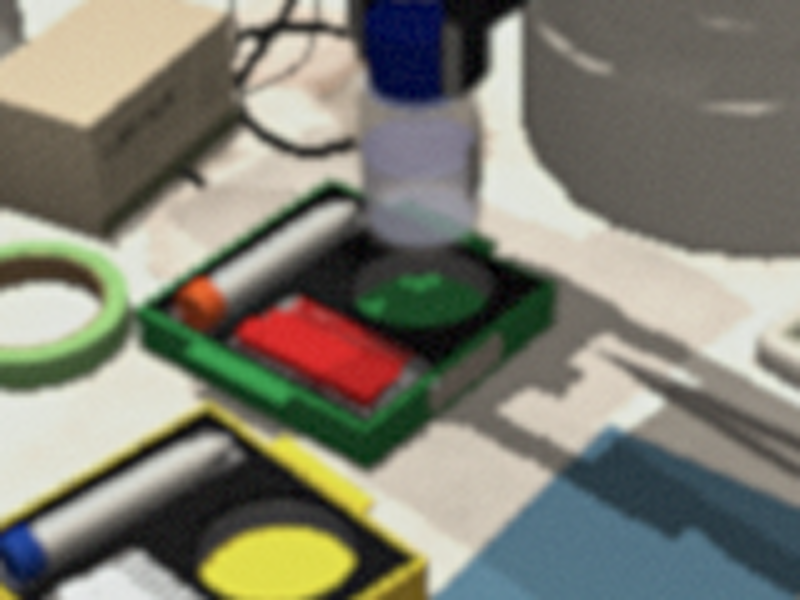

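The bottle hangs over the well in the scene view, with its base centred near crop x 421 and the well near x 425. I'll lower it part way and check the force.

Call:
move_arm --plan '[[[0,0,0,-0.01,0,0.08,1],[0,0,0,-0.01,0,0.16,1],[0,0,0,-0.01,0,0.24,1],[0,0,0,-0.01,0,0.3,1],[0,0,0,-0.01,0,0.35,1],[0,0,0,-0.01,0,0.4,1],[0,0,0,-0.01,0,0.4,1],[0,0,0,-0.01,0,0.4,1]]]'

```text
t: 44.5
tcp_pos: [0.6345, 0.1177, 0.1185]
tool_rot: [0.675, 0.737, 0.0, 0.0]
force: [0.5, 0.1, -2.6]
finger_gap: 0.506
```

```bash
python3 look.py w9 scene 290 110 370 170
```

```text
now [634.5 117.7 118.6] yaw 95.02 t 44.55 gap 0.5061072623245066 F [-0.   0.1 -2.1]
```

View pics/w9.png

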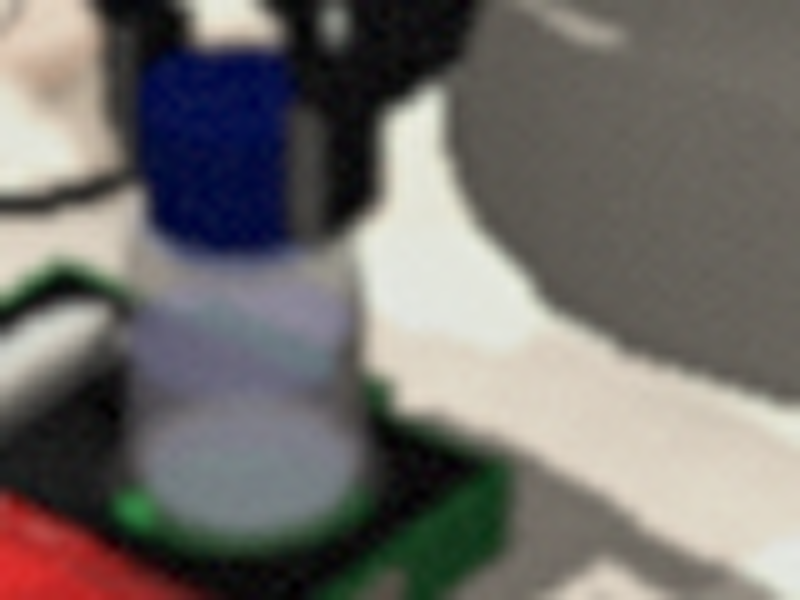

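The bottle is inside the well's green outline and the force reading is just its weight, so nothing is touching. Lowering to the floor.

Call:
move_arm --plan '[[[0,0,0,0,0,0.04,1],[0,0,0,0,0,0.08,1],[0,0,0,0,0,0.11,1],[0,0,0,0,0,0.13,1],[0,0,0,0,0,0.14,1],[0,0,0,0,0,0.14,1],[0,0,0,0,0,0.14,1],[0,0,0,0,0,0.14,1]]]'

```text
t: 45.55
tcp_pos: [0.6344, 0.1177, 0.1045]
tool_rot: [0.675, 0.737, 0.0, 0.0]
force: [-0.6, -1.1, -1.1]
finger_gap: 0.509
```

Call:
move_arm --plan '[[[0,0,0,0,0,0.01,1],[0,0,0,0,0,0.015,1],[0,0,0,0,0,0.015,1],[0,0,0,0,0,0.015,1],[0,0,0,0,0,0.015,1],[0,0,0,0,0,0.015,1],[0,0,0,0,0,0.015,1],[0,0,0,0,0,0.015,1]]]'

```text
t: 46.55
tcp_pos: [0.6344, 0.1177, 0.1043]
tool_rot: [0.675, 0.737, 0.0, 0.0]
force: [-1.8, -0.5, 6.8]
finger_gap: 0.508
```

The floor is reached: vertical force went to +6.8 N. I'll back off slightly, open slowly and lift straight up.

Call:
move_arm --plan '[[[0,0,0,0,0,-0.01,1],[0,0,0,0,0,-0.01,0.45],[0,0,0,0,0,-0.01,0.35],[0,0,0,0,0,-0.01,0.2],[0,0,0,0,0,-0.01,0.05],[0,0,0,0,0,-0.01,0],[0,0,0,0,0,-0.01,0],[0,0,0,0,0,-0.01,0]]]'

```text
t: 47.55
tcp_pos: [0.6343, 0.1177, 0.1038]
tool_rot: [0.675, 0.737, 0.0, 0.0]
force: [0.2, -0.7, -0.2]
finger_gap: 1.001
```

Call:
move_arm --plan '[[[0,0,0,0,0,-0.1,0],[0,0,0,0,0,-0.25,0],[0,0,0,0,0,-0.4,0],[0,0,0,0,0,-0.6,0],[0,0,0,0,0,-0.8,0],[0,0,0,0,0,-1,0],[0,0,0,0,0,-1,0],[0,0,0,0,0,-1,0]]]'

```text
t: 48.55
tcp_pos: [0.6339, 0.1177, 0.2038]
tool_rot: [0.675, 0.737, -0.0, -0.0]
force: [-0.8, -0.1, -0.1]
finger_gap: 0.999
```

Call:
move_arm --plan '[[[0,0,0,0.1,-0.12,0,0],[0,0,0,0.2,-0.25,0,0],[0,0,0,0.3,-0.38,0,0],[0,0,0,0.4,-0.5,0,0],[0,0,0,0.5,-0.62,0,0],[0,0,0,0.6,-0.75,0,0],[0,0,0,0.7,-0.88,0,0],[0,0,0,0.8,-1,0,0]]]'

```text
t: 49.55
tcp_pos: [0.5267, 0.1892, 0.2039]
tool_rot: [0.675, 0.737, -0.0, -0.0]
force: [-0.0, -0.5, -0.5]
finger_gap: 1.001
```

Call:
move_arm --plan '[[[0,0,0,0.1,-0.12,0,0],[0,0,0,0.2,-0.25,0,0],[0,0,0,0.3,-0.38,0,0],[0,0,0,0.4,-0.5,0,0],[0,0,0,0.5,-0.62,0,0],[0,0,0,0.6,-0.75,0,0],[0,0,0,0.7,-0.88,0,0],[0,0,0,0.8,-1,0,0]]]'

```text
t: 50.55
tcp_pos: [0.4201, 0.2601, 0.2038]
tool_rot: [0.675, 0.737, -0.0, -0.0]
force: [0.6, 0.2, 0.2]
finger_gap: 0.997
```

```bash
python3 look.py w10 top 240 100 440 250; python3 -c "
from h import *
d=dict(np.load('w10.npz')); P=cloud(d)*1000
print('cap',blob(d,mask(d,(110,120,60),(125,255,255),(345,120,395,175)),.114))
q=P[120:175,345:395].reshape(-1,3); q=q[q[:,2]>106]; print('cap depth',len(q),q.mean(0).round(1) if len(q) else '')"
```

```text
now [418.1 260.8 203.7] yaw 95.07 t 50.6 gap 1.0048148238285206 F [-1.9  0.1 -0.4]
cap {'rect': array([632.5, 119.5]), 'size': array([41.6, 44.3]), 'ang': -1.5, 'mean': array([631.5, 119.6], dtype=float32), 'px': 302, 'cu': array([371.9, 148.9])}
cap depth 304 [624.2 122.2 148.6]
```

View pics/w10.png

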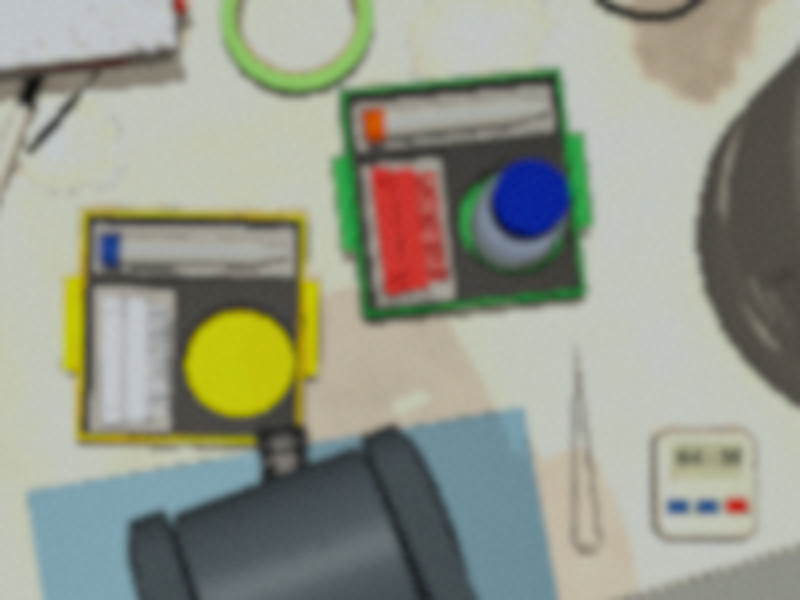

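The top view shows all five items in their pockets, with the bottle at crop (525,205) in the green well and the tweezers and timer undisturbed. The mean depth over the cap reads 148 mm, which is odd, so I'll check that.

```bash
python3 - <<'E'
from h import *
from station import snapshot
for n in("top","scene"):
    d=snapshot(n); np.savez(n+"9.npz",**d); P=cloud(d)*1000
    m=mask(d,(108,120,40),(125,255,255),(345,120,395,175) if n=="top" else (300,90,370,160))
    q=P[(m>0)&(d["depth"]>0)]; print(n,len(q),"z pct",np.percentile(q[:,2],[2,10,50,90,98]).round(1),"med",np.median(q,0).round(1))
d=dict(np.load("top9.npz")); P=cloud(d)*1000; a=d["img"]; o=dict(np.load("top0.npz"))
print(np.abs(a[190:245,380:432].astype(int)-o["img"][190:245,380:432]).mean(), "tweezers/timer change")
def z(u,v): return np.median(P[v-2:v+3,u-2:u+3].reshape(-1,3),0).round(1)
print("crop pts: red",z(340,157),"white",z(273,187),"tubeO",z(355,130),"tubeB",z(285,161),"foam g",z(352,162),"rim",z(392,150))
E
```

```text
top 304 z pct [ 28.2 109.5 114.  117.  118.9] med [631.3 119.3 114. ]
scene 146 z pct [ 84.7  86.9 101.1 240.5 248.9] med [622.5 139.7 101.1]
6.2540792540792545 tweezers/timer change
crop pts: red [629.  188.5  28.7] white [559.7 355.3  25.9] tubeO [695.  149.6  31.9] tubeB [621.7 324.2  31.8] foam g [616.8 158.7  23.7] rim [648.4  55.    0.8]
```

The median cap top is 114 mm, which is the 4 mm floor plus the 110 mm bottle. The 148 mm mean came from background points in that window. Comb tops (about 26–29 mm) and tube tops (about 32 mm) match seated parts. Handing in.

```bash
python3 -c "
from station import manip, status
print(manip.sign_off()); print(status.sense()['t'])"
```

```text
the job is handed in; nothing more can be done
None
the job is handed in; nothing more can be done
```

Both kits are made up and the job is handed in, at about 51 s of the 106 s allowed. The hand-in reports no verdict.

- **Placed:** The green tray holds the red comb, the orange-capped tube and the bottle, which stands upright in its well. The yellow tray holds the white comb and the blue-capped tube. The gripper ended open and clear of everything, 20 cm up.
- **Last checks:**
  - The bottle cap's top is at 114 mm, which is the 4 mm well floor plus the 110 mm bottle. It stands about 3–4 mm from the well centre.
  - Comb tops read about 26–29 mm and tube tops about 32 mm, consistent with both being down in their pockets. All five look straight in the final top view.
  - The tweezers and timer look unmoved in that view.
- **Disagreements:** An average depth over the bottle first gave 148 mm. That included background points; the median was 114 mm. The scene camera's median there (101 mm) was also mixed with other points, so I did not use it.
- **Pictures:** I viewed 13 of the 14 pictures budgeted.

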